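Shut and latch a two-part casting mould

TASK

Close the two-part casting mould: push the loose block along its guides until it bears firmly on the stop of the other block, hook the latch's wire loop behind the keeper with its bar drawn back under the keeper's lip, then press the lever down over centre until it lies shut and holds the mould tight. Do not ram the block or bend the lever or the loop, and leave the things lying round the mould where they are.

Things in the scene. Friction and masses are not known exactly. Their poses are not given: they have to be found in the camera images.
- mould_board: FIXED plywood board, 270 (x) x 150 (y) x 12 mm. Origin: its underside, below the mating face of the fixed latch block; z up, +x from latch block to loose keeper block. The aluminium latch block (x -120 to 0, 110 wide, top at z = 57 mm) is fixed on it, the latch on top. Two wooden guide rails (y = +-56.5 to 66.5, up to z = 28, x 5 to 145 mm) lead the loose block with 1.5 mm play a side.
- mating_face (a point): middle of the fixed latch block's mating face, at (0, 0, 42) mm in the board's frame. A dark steel stop plate here (40 mm wide, up to z = 66) stands proud of the face by 0.5 to 6 mm, different each time and not measured. The loose block is home when it bears on that plate with 8 N or more: this must be felt.
- keeper_block: LOOSE aluminium mould block, 85 (x) x 110 (y) x 45 mm, about 1.3 kg, sliding on the board (friction about 2 to 6 N). Origin: centre of its underside; axes as the board's. Mating face at x = -42.5 mm. On top a steel foot (9 mm thick, 28 wide, x -42.5 to -12.5) carries the keeper (see hook_seat).
- push_face (a point): middle of the loose block's plain far face, at (42.5, 0, 22) mm in its frame; push here toward the board's -x. More than 30 N counts as ramming.
- hook_seat (a point): where the centre of the loop's bar lies when hooked, at (-22.5, 0, 60) mm in the keeper block's frame. The keeper is an upright plate 14 mm wide (x -30.5 to -25.5, foot top z = 54, plate top z = 68 mm); the bar lies on its +x side under a lip at its top (z 65 to 68) that overhangs 4 mm, to x = -21.5. So the bar must pass over the lip, go down beyond it, and be drawn back.
- lever_pivot (a point): axis of the lever on the latch block, at (-50, 0, 73) mm in the board's frame; it runs along the board's y. The loop's pin is on the lever 20 mm from this pivot, at (-19.8, -2.8) mm (x, z) from it when the lever is shut, turning with the lever.
- lever (a joint): angle of the steel lever (rad): 0 = shut, flat, pointing to the board's -x; 1.57 = upright; stops at 0 and 1.75 (leaning toward the keeper). Friction keeps it where left. With the loop hooked, closing takes 2 to 10 N at the lever; it passes centre at about 0.14 and then snaps shut. More than 30 N on its plate bends it.
- lever_tip (a point): rolled end of the lever, on its outer face, 62 mm from the pivot; its -x axis points along the lever away from the pivot. The lever plate is 22 mm wide and reaches 7 to 62 mm from the pivot; its outer face lies 8 mm off the line through the pivot, on the side that looks up when shut and toward the keeper when upright.
- loop (a joint): angle of the wire loop about its pin on the lever (rad). The loop's elevation above level, pointing to the board's +x, is loop minus lever. Friction keeps it where left, so it lifts as the lever closes unless its bar is caught under the keeper's lip. Dragging loop and lever along takes up to about 6 N.
- loop_bar (a point): centre of the cross bar at the end of the steel wire loop, 88.8 mm from the loop's pin; wire 6 mm round, loop 33 mm wide outside and 21 mm inside (it passes round the keeper), so it can be pinched across its two side wires along y. Its x axis points along the loop away from the pin.
- loop_stretch (a joint): how far the springy loop is drawn out (m), 5000 N/m; 0 when slack, about 0.001 to 0.007 when latched; more than 0.010 bends it.
- screwdriver: bystander: screwdriver 180 mm long, 29 mm thick, lying on the bench on the robot's side of the board; origin under its middle.
- bolt: bystander: hex bolt with nut, 66 mm long, lying on the bench beyond the board; origin under its middle.
There are look-alikes about, which are no part of the job. Of the things shaped like the keeper_block, the aluminium one is meant.

How it is judged:
On the way, in this order (a step that is already met when the one before it is completed fails the run):
1. the loose block is home: it bears on the stop plate with 8 N or more (contact force between keeper_block and stop_plate_c0 above 8 N and x of keeper_block in the frame of mould_board below 0.0512 m), for 0.1 s.
2. the loop is hooked: its bar lies behind the keeper and under its lip, the lever still open (x of loop_bar in the frame of keeper_block between -0.026 and -0.02 m and z of loop_bar in the frame of keeper_block between 0.051 and 0.0645 m and value of joint lever above 0.25 rad), for 0.2 s.
At the end, for the whole second after the job is handed in: The lever lies shut (within 0.06 rad), the loop is under tension (drawn out by more than 0.6 mm) with its bar behind the keeper and under its lip, and the keeper block stands flat and at rest against the stop plate (origin within 51.2 mm of the board's origin along x) (value of joint lever below 0.06 rad and value of joint loop_stretch above 0.0006 m and x of loop_bar in the frame of keeper_block between -0.0265 and -0.02 m and z of loop_bar in the frame of keeper_block between 0.051 and 0.0645 m and x of keeper_block in the frame of mould_board below 0.0512 m and angle between the z axis of keeper_block and the z axis of mould_board, either way round below 0.03 rad and linear speed of keeper_block below 0.01 m/s); the robot touches nothing.
It fails at once if the loose block is rammed: fingers push on it with more than 30 N (contact force between the fingers and keeper_block above 30 N).
It fails at once if the lever is bent: fingers press on its plate with more than 30 N (contact force between the fingers and lever_c2 above 30 N or contact force between the fingers and lever_c3 above 30 N).
It fails at once if the loop is bent: drawn out by more than 10 mm (value of joint loop_stretch above 0.01 m).
It fails at once if a bystander is knocked away by more than 30 mm (distance of any of screwdriver, bolt from where it was at the start of the episode above 0.03 m).
It also fails if it takes over 64 s, if anything falls off the work surface, if the arm or the gripper's body presses on something with over 40 N, if the wrist force passes 120 N, or if a joint passes its speed limit or range.

ROBOT

A 7-joint arm with a two-finger parallel gripper is mounted at the origin on a cart in front of the work surface, level with it; the furniture and walls round the work are solid. World frame = base frame: x ahead of the robot, y to its left, z up, the work surface at z = 0. Lengths are in m, angles in rad, forces in N, time in s.
With the tool pointing down it reaches from about 0.4 to 0.85 m from the base axis. Payload 10.4 kg.
Tool frame: the origin (TCP) lies on the centre line of the jaws, within the pads' length; the fingertips stand 8 mm ahead of it and the grasp point (between the pads) lies 11 mm behind it (r.finger_overhang is the distance from the TCP to the fingertips, in m); z points along the fingers, y is the line along which they close (so a half turn about z gives the same grasp; the last joint's range is limited). The gripper opens to 87 mm and grips with 3 to 60 N. Pads are 19 mm wide; open, the fingers measure 117 mm over their backs; the gripper's body (75 mm by 190 mm) begins 51 mm behind the grasp point.
Start: joints at [1.147, 0.332, -0.065, 1.46, 0.022, 1.35, -0.088], TCP at [0.244, -0.575, 0.231] pointing down, gripper open.
Joint ranges: [-2.6, 2.6], [-0.5, 2.12], [-1.47, 1.34], [0.16, 2.42], [-1.27, 4.41], [0.06, 2.06], [-2.6, 2.6]. Speed limits (rad/s): [2.22, 2.22, 2.79, 2.79, 3.14, 3.14, 3.14].

INTERFACE

Orientations are given as a unit quaternion [x, y, z, w].
In Python, from bench import r, vision gives the robot as it stands.
- The arm moves only by the tool drive_tool, never from a script. Its argument "series" is a list of rows, each a list of 2 entries, a list of its own where there are three numbers: the shift along the world's x, y, z in cm, then the turn about the world's z in degrees. A call has exactly 10 rows; each row shifts and turns the commanded pose from where the row before left it; what a row does not reach is not made up. A row lasts 1/8 s, in which the tool goes at most 62.5 mm and 10.7 degrees, less where a joint would pass 70% of its speed; a pose out of reach is approached as far as the arm can. A call with a gripper value outside its range is refused whole. "hand" is the closure, from 0 (fully open) to 1 (shut), set as the call begins (left out, the last holds). The fingers move at their own pace and stop on an object; "newtons" is the grip in N (left out, the last holds). Time passes only in rows, so rows that do not move let the fingers close, or fill a call up. It gives the time, the measured TCP pose, the force, the opening and the grip force at its end, in the units of the state.
- r.read_state(): the state, without advancing time (a new reading comes with each control period).
- vision.camera(name): name is "side" or "top" or "wrist"; returns a dict with "color" (384x512x3 uint8, red, green, blue), "intrinsics" (3x3 intrinsics, pixels), "k1" (the pictures are not rectified: a ray, as slopes to the right and down, at radius r is drawn at 1 + k1 r^2 times it, then the intrinsics apply), "R" (3x3) and "t" (3): a world point X has camera coordinates R X + t; the wrist camera has in their place "mount" (4x4, takes a point from camera to tool coordinates, whose origin is the TCP and whose axes are the flange's). Camera axes: x right, y down, z forward; pixel columns grow to the right and rows downward; lengths in m; the calibration is good to about 2 mm. A picture is of the moment at which its call begins: read the wrist's pose just before it. There is no depth.
- r.close_job(): hands the job in; it is judged then, once.
The state is a dict: "time": time; "joint_positions": joint angles; "joint_vel": joint speeds; "joint_torque": joint torques, N m; "ee_pos": TCP position; "eef_rot": TCP orientation; "ft_force": force on the tool from outside, world axes, zero at the start; "torque": the same for the moment, N m; "width": finger opening in m; "grip_force": force on a finger pad.
Only numpy, scipy, OpenCV 4.12 (cv2) and the standard library are available. Lean on these libraries where they do the work, as an engineer would, in place of code of your own. Each camera call takes 0.05 s, during which the arm holds its last target. There are 200 camera calls.

## Working session

There is one attempt and no reset: what is moved stays moved. The work goes in short steps, Python scripts to look and compute and a tool call to move; the robot and the scene stay as the last step left them, time stands still between calls to the robot, and variables do not carry over. Pictures are saved under pics/ and viewed, at most 10 in all, crops included, and the job is handed in when it is done.

Besides the shell and the picture viewer there is one more tool, called after "Call:" in YAML: its name, and indented under it one key for each argument. drive_tool: Moves the arm, as the interface text tells. Its arguments: {"type":"object","properties":{"series":{"type":"array"},"hand":{"type":"number"},"newtons":{"type":"number"}},"required":["series"]}

```bash
mkdir -p pics; cat > h.py <<'E'
import numpy as np, cv2
from bench import r, vision
from scipy.spatial.transform import Rotation as Ro
def shot(n,name):
    c=vision.camera(n); cv2.imwrite(f'pics/{name}.png',c['color'][:,:,::-1]); np.save(f'pics/{name}.npy',np.array(c,dtype=object),allow_pickle=True); return c
def load(name): return np.load(f'pics/{name}.npy',allow_pickle=True).item()
def proj(c,X):
    p=np.atleast_2d(X)@np.array(c['R']).T+np.array(c['t']); s=p[:,:2]/p[:,2:]
    s=s*(1+c['k1']*(s**2).sum(1,keepdims=True)); K=np.array(c['intrinsics'])
    return s@K[:2,:2].T+K[:2,2]
def ray(c,uv):
    K=np.array(c['intrinsics']); d=(np.array(uv,float)-K[:2,2])/[K[0,0],K[1,1]]; s=d.copy()
    for _ in range(30): s=d/(1+c['k1']*(s**2).sum())
    R=np.array(c['R']); o=-R.T@np.array(c['t']); v=R.T@np.r_[s,1]; return o,v/np.linalg.norm(v)
def atz(c,uv,z):
    o,v=ray(c,uv); return o+v*(z-o[2])/v[2]
def tri(rs):
    A=sum(np.eye(3)-np.outer(v,v) for o,v in rs); b=sum((np.eye(3)-np.outer(v,v))@o for o,v in rs); return np.linalg.solve(A,b)
E
python3 - <<'E'
from h import *
s=r.read_state(); print(s['time'],s['ee_pos'],s['eef_rot'],s['ft_force'])
a=shot('top','top0')['color']; b=shot('side','side0')['color']
for n in('top0','side0'):
    c=load(n); print(n,c['k1'],np.round(-np.array(c['R']).T@c['t'],3),np.round(c['intrinsics'],1).tolist())
cv2.imwrite('pics/top0b.png',cv2.resize(a[:,:,::-1],(800,600),interpolation=cv2.INTER_CUBIC))
cv2.imwrite('pics/side0b.png',cv2.resize(b[:,:,::-1],(800,600),interpolation=cv2.INTER_CUBIC))
E
```

```text
0.0 [ 0.24368301 -0.57513259  0.22974852] [ 9.79984304e-01  1.99073498e-01 -1.74633350e-04 -6.89647596e-04] [-0.07257664  0.23470374  0.02810998]
top0 -0.15158011866036297 [ 0.381 -0.124  0.918] [[421.2, 0.0, 255.7], [0.0, 421.2, 182.5], [0.0, 0.0, 1.0]]
side0 -0.005958653494059629 [ 0.559 -0.908  0.433] [[411.7, 0.0, 264.1], [0.0, 411.7, 184.9], [0.0, 0.0, 1.0]]
```

View pics/top0b.png

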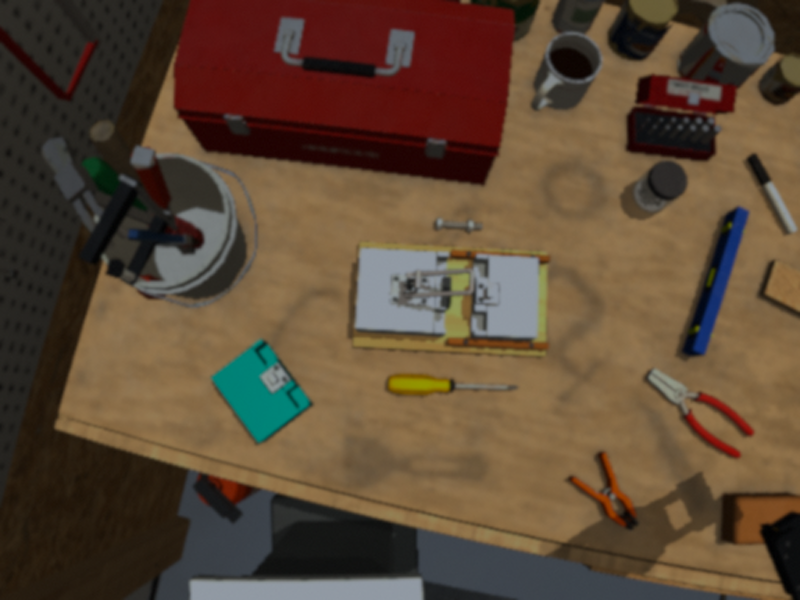

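View pics/side0b.png

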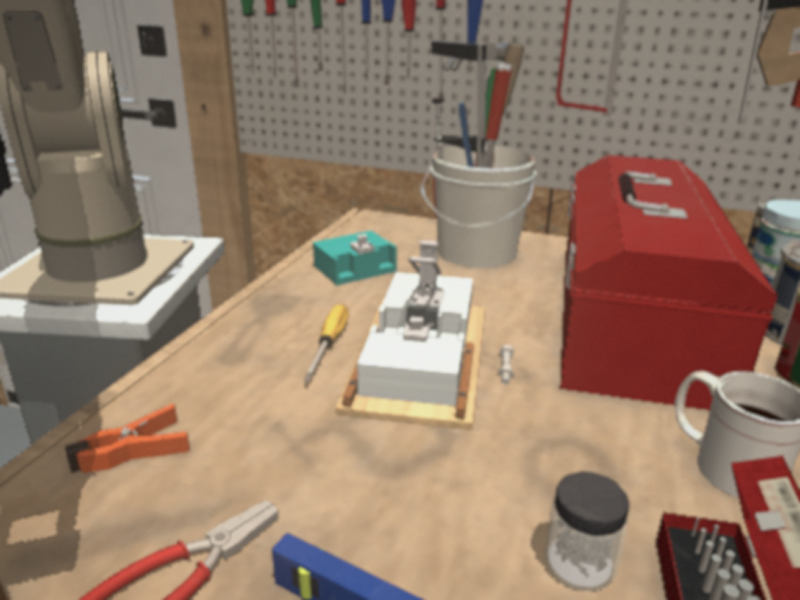

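The top view shows the mould board at (355–548, 243–355) in 800-px coordinates. The latch block is on the left, and the aluminium keeper block on the right at (510,297). The teal block at (262,390) is the look-alike, because it isn't aluminium. I'll fit the board pose and enlarge the crop to confirm.

```bash
cat >> h.py <<'E'
def board(p):  # x,y,yaw -> function board->world
    R=Ro.from_euler('z',p[2]).as_matrix()
    return lambda X: np.atleast_2d(X)@R.T+np.array([p[0],p[1],0])
E
python3 - <<'E'
from h import *
from scipy.optimize import least_squares
t=load('top0'); s=load('side0')
for uv in[(362,243),(549,250),(546,356),(353,349)]: print(uv,np.round(atz(t,np.array(uv)*.64,.012),4))
a=t['color'][:,:,::-1]; A=cv2.resize(a[145:235,220:360],None,fx=5.7,fy=5.7,interpolation=cv2.INTER_CUBIC)
b=s['color'][:,:,::-1]; B=cv2.resize(b[145:275,210:325],None,fx=4.6,fy=4.6,interpolation=cv2.INTER_CUBIC)
cv2.imwrite('pics/cA.png',A);cv2.imwrite('pics/cB.png',B);print(A.shape,B.shape)
E
```

```text
(362, 243) [ 0.6113 -0.0906  0.012 ]
(549, 250) [ 0.595  -0.3575  0.012 ]
(546, 356) [ 0.4439 -0.3429  0.012 ]
(353, 349) [ 0.4613 -0.0755  0.012 ]
(513, 798, 3) (598, 529, 3)
```

View pics/cA.png

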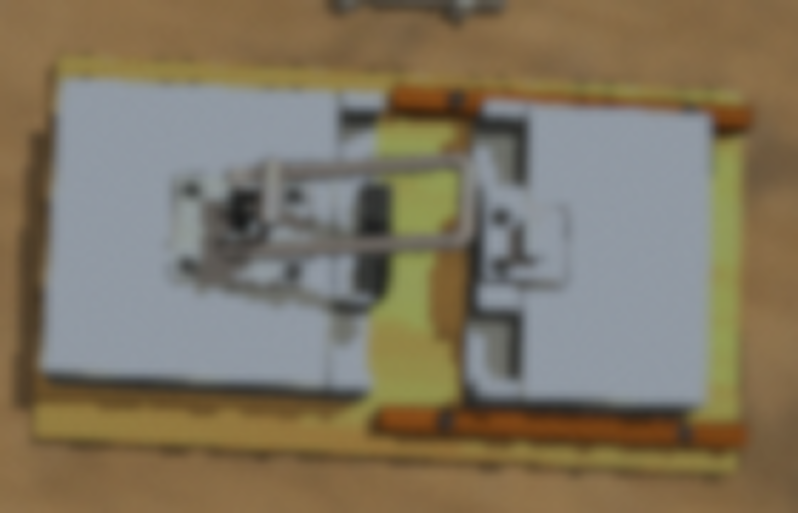

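View pics/cB.png

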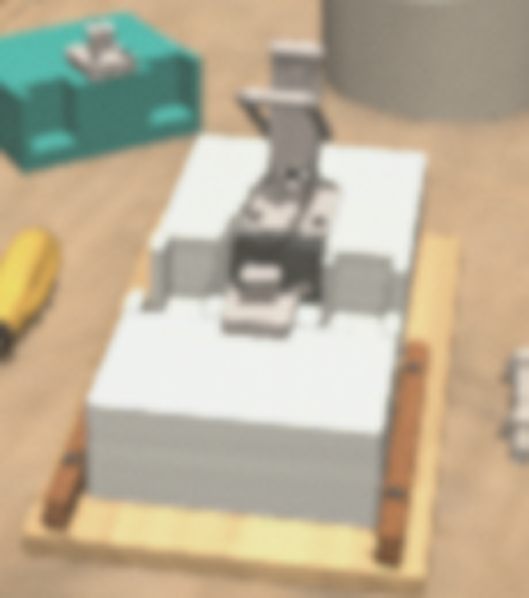

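The crops confirm it. The aluminium block sits in the rails with its keeper at crop A (520,245). The lever is up, with its end at crop A (185,230) and crop B (297,45). The loop bar is raised, at crop A (467,200) and crop B (287,97). Next I'll fit the whole model.

```bash
cat > fit.py <<'E'
from h import *
from scipy.optimize import least_squares
t=load('top0'); s=load('side0')
A=lambda u,v:np.array([u/5.7+220,v/5.7+145]); B=lambda u,v:np.array([u/4.6+210,v/4.6+145])
def lev(q,e):
    d=np.array([-np.cos(q),0,np.sin(q)]); n=np.array([np.sin(q),0,np.cos(q)]); P=np.array([-.05,0,.073])
    pin=P+.0198*d-.0028*n
    return pin, P+.062*d+.008*n, P+.062*d, pin+.0888*np.array([np.cos(e),0,np.sin(e)])
def obs(p):
    x0=-.125+p[6]
    kx=p[3]; _,tip,_,bar=lev(p[4],p[5])
    return [(t,A(57,62),(x0,.075,.012)),(t,A(740,93),(x0+.27,.075,.012)),(t,A(738,472),(x0+.27,-.075,.012)),(t,A(33,438),(x0,-.075,.012)),
     (t,A(59,79),(-.12,.055,.057)),(t,A(44,377),(-.12,-.055,.057)),
     (t,A(713,110),(kx+.0425,.055,.057)),(t,A(706,405),(kx+.0425,-.055,.057)),
     (s,B(27,545),(x0+.27,-.075,.012)),(s,B(425,582),(x0+.27,.075,.012)),(s,B(200,135),(-.12,-.055,.057)),(s,B(427,152),(-.12,.055,.057)),
     (s,B(90,405),(kx+.0425,-.055,.057)),(s,B(387,435),(kx+.0425,.055,.057)),
     (t,A(467,200),bar),(s,B(287,97),bar),(t,A(185,230),tip),(s,B(297,48),tip)]
def f(p):
    b=board(p); return np.concatenate([proj(c,b(X))[0]-uv for c,uv,X in obs(p)])
if __name__=='__main__':
    best=None
    for e0 in(.3,.8): 
        q=least_squares(f,[.53,-.21,-1.63,.09,1.6,e0,0],loss='soft_l1',x_scale=.01)
        if best is None or q.cost<best.cost: best=q
    p=best.x; np.save('p.npy',p); print(best.cost,np.round(p,4)); print(np.round(f(p).reshape(-1,2),1).tolist())
    b=board(p); pin,tip,_,bar=lev(p[4],p[5])
    print('bar',bar,b(bar),'tip',tip,b(tip),'push',b((p[3]+.0425,0,.034)))
    print('axes x',np.round([np.cos(p[2]),np.sin(p[2])],4), 'face',[b((x,0,0))[0] for x in(0,p[3]-.0225)])
E
python3 fit.py
```

```text
22.19634016259919 [ 5.2980e-01 -2.0650e-01 -1.6409e+00  7.9100e-02  1.0781e+00  5.6090e-01
 -7.0000e-04]
[[-0.3, -1.2], [0.7, -1.1], [0.9, -0.4], [0.2, 0.4], [0.6, -0.2], [0.4, -0.4], [-0.0, -0.4], [1.0, -0.4], [-1.5, -2.6], [0.8, -1.4], [-1.4, -0.3], [-0.9, -0.1], [-1.1, -0.8], [-0.5, -1.1], [-4.0, -0.1], [-2.2, 0.4], [0.3, -6.8], [0.9, -3.3]]
bar [0.0133641  0.         0.13635501] [[ 0.52883226 -0.21978478  0.13635501]] tip [-0.07227493  0.          0.13141085] [[ 0.5348301  -0.13435604  0.13141085]] push [[ 0.52124844 -0.32780304  0.034     ]]
axes x [-0.07   -0.9975] face [array([ 0.52976823, -0.2064535 ,  0.        ]), array([ 0.5258008 , -0.26296265,  0.        ])]
```

```bash
sed -i 's/A(185,230),tip/A(272,190),tip/' fit.py; python3 fit.py; python3 - <<'E'
from fit import *
p=np.load('p.npy'); b=board(p); P,tip,_,bar=lev(p[4],p[5])
print('bar tri',tri([ray(t,A(467,200)),ray(s,B(287,97))]),'tip tri',tri([ray(t,A(272,190)),ray(s,B(297,48))]))
E
```

```text
10.352811546858716 [ 5.3040e-01 -2.0540e-01 -1.6437e+00  8.0200e-02  1.5508e+00  5.6550e-01
  3.0000e-04]
[[-0.1, -1.6], [0.8, -1.1], [0.8, -0.5], [0.1, -0.0], [0.2, -0.6], [-0.2, -0.9], [0.1, -0.5], [0.9, -0.5], [-1.4, -2.7], [0.9, -1.3], [-0.9, -0.5], [-0.5, -0.2], [-1.0, -0.8], [-0.4, -1.0], [0.1, -0.5], [-2.4, -0.1], [-0.1, 0.1], [-0.3, 0.1]]
bar [0.02178241 0.         0.14032068] [[ 0.52879574 -0.2271393   0.14032068]] tip [-0.04323864  0.          0.13514728] [[ 0.5335307  -0.16229089  0.13514728]] push [[ 0.52144643 -0.32779283  0.034     ]]
axes x [-0.0728 -0.9973] face [array([ 0.53038198, -0.20541472,  0.        ]), array([ 0.52617986, -0.26296541,  0.        ])]
bar tri [ 0.53049674 -0.22668927  0.13967271] tip tri [ 0.53392067 -0.1625509   0.13536627]
```

Call:
drive_tool:
  series:
    - [[3.44,2.6,0],7.9]
    - [[3.44,2.6,0],7.9]
    - [[3.44,2.6,0],7.9]
    - [[3.44,2.6,0],7.9]
    - [[3.44,2.6,0],7.9]
    - [[3.44,2.6,0],7.9]
    - [[3.44,2.6,0],7.9]
    - [[3.44,2.6,0],7.6]
    - [[0,0,0],0]
    - [[0,0,0],0]
  hand: 1
  newtons: 10

```text
time: 1.35
ee_pos: [0.5184, -0.368, 0.2301]
eef_rot: [0.733, 0.681, -0.0, -0.0]
ft_force: [-0.9, -0.6, 0.6]
width: 0.0018
grip_force: 0.0
```

```bash
python3 - <<'E'
from h import *
s=r.read_state(); print(s['time'],s['ee_pos'],s['eef_rot'],s['width'],2*np.arctan2(s['eef_rot'][1],s['eef_rot'][0]))
c=shot('wrist','w1'); print(c['k1'],np.round(c['mount'],3).tolist())
cv2.imwrite('pics/w1b.png',cv2.resize(c['color'][:,:,::-1],(800,600)))
E
```

```text
1.35 [ 0.51843618 -0.36800366  0.23010908] [ 7.32624700e-01  6.80632663e-01 -3.47727300e-04 -3.24513748e-04] 0.00175022206658552 1.4972519007896294
-0.03776248121198236 [[-0.0, -0.958, -0.285, 0.079], [1.0, -0.0, -0.0, -0.0], [0.0, -0.285, 0.958, -0.154], [0.0, 0.0, 0.0, 1.0]]
```

View pics/w1b.png

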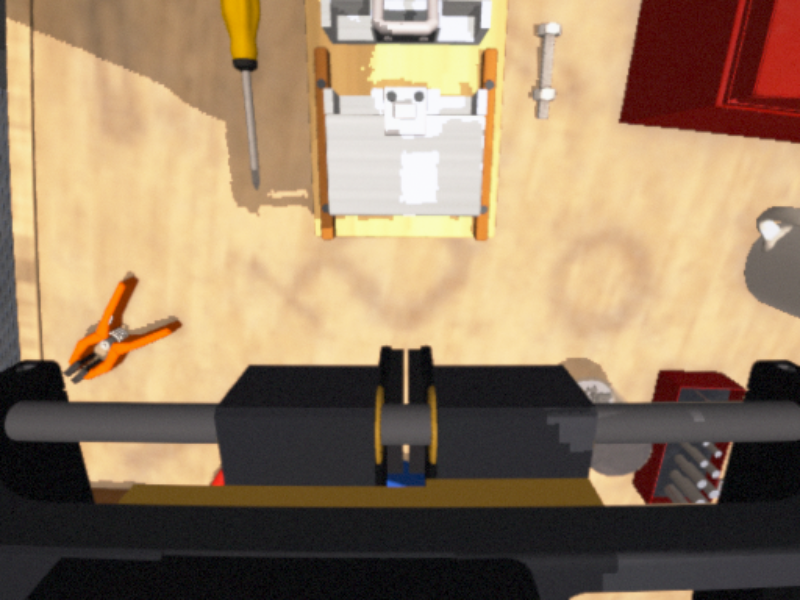

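The wrist view shows the mould straight ahead and aligned with the fingers: the block's far face is at row 215, the rails at columns 327 and 482, and the fingers at column 406. Next I go down behind the far face and approach.

Call:
drive_tool:
  series:
    - [[0,0,-4.9],0]
    - [[0,0,-4.9],0]
    - [[0,0,-4.9],0]
    - [[0,0,-4.9],0]
    - [[0,0,0],0]
    - [[0.044,0.6,0],0]
    - [[0.044,0.6,0],0]
    - [[0.044,0.6,0],0]
    - [[0.044,0.6,0],0]
    - [[0,0,0],0]

```text
time: 2.65
ee_pos: [0.5212, -0.3428, 0.0349]
eef_rot: [0.732, 0.681, 0.0, 0.0]
ft_force: [-0.7, 0.1, -0.5]
width: 0.0
grip_force: 0.0
```

```bash
python3 - <<'E'
from fit import *
w=load('w1'); q=Ro.from_quat([.73262,.68063,-.000348,-.000325]).as_matrix(); M=np.array(w['mount'])
p=np.load('p.npy'); b=board(p); _,tip,_,bar=lev(p[4],p[5])
Rw=(q@M[:3,:3]).T; w['R']=Rw; w['t']=-Rw@(q@M[:3,3]+np.array([.51844,-.36800,.23011]))
for n,X in dict(bar=bar,farL=(p[3]+.0425,-.055,.057),farR=(p[3]+.0425,.055,.057),bL=(.1453,-.075,.012),bR=(.1453,.075,.012)).items(): print(n,proj(w,b(X))[0]*1.5625)
E
```

```text
bar [405.85942826  31.89578261]
farL [329.79214581 220.0289308 ]
farR [482.01748507 219.93195133]
bL [315.87177715 240.94919676]
bR [495.93675551 240.84423342]
```

Call:
drive_tool:
  series:
    - [[0.022,0.3,0],0]
    - [[0.022,0.3,0],0]
    - [[0.022,0.3,0],0]
    - [[0.022,0.3,0],0]
    - [[0.022,0.3,0],0]
    - [[0.022,0.3,0],0]
    - [[0.022,0.3,0],0]
    - [[0.022,0.3,0],0]
    - [[0.022,0.3,0],0]
    - [[0.022,0.3,0],0]

```text
time: 3.9
ee_pos: [0.5224, -0.3154, 0.0346]
eef_rot: [0.733, 0.681, -0.001, 0.001]
ft_force: [-0.4, -6.1, -2.2]
width: 0.0002
grip_force: 3.2
```

Call:
drive_tool:
  series:
    - [[0.004,0.05,0],0]
    - [[0.004,0.05,0],0]
    - [[0.004,0.05,0],0]
    - [[0.004,0.05,0],0]
    - [[0.004,0.05,0],0]
    - [[0.004,0.05,0],0]
    - [[0.004,0.05,0],0]
    - [[0,0,0],0]
    - [[0,0,0],0]
    - [[0,0,0],0]

```text
time: 5.15
ee_pos: [0.5227, -0.3119, 0.0346]
eef_rot: [0.733, 0.681, -0.001, 0.001]
ft_force: [-0.1, -6.9, -1.4]
width: 0.0007
grip_force: 3.0
```

Call:
drive_tool:
  series:
    - [[0.002,0.03,0],0]
    - [[0.002,0.03,0],0]
    - [[0.002,0.03,0],0]
    - [[0.002,0.03,0],0]
    - [[0.002,0.03,0],0]
    - [[0.002,0.03,0],0]
    - [[0.002,0.03,0],0]
    - [[0.002,0.03,0],0]
    - [[0.002,0.03,0],0]
    - [[0,0,0],0]

```text
time: 6.4
ee_pos: [0.5229, -0.3092, 0.0345]
eef_rot: [0.733, 0.681, -0.001, 0.001]
ft_force: [-0.0, -6.2, -1.7]
width: 0.0004
grip_force: 3.1
```

Call:
drive_tool:
  series:
    - [[0.002,0.03,0],0]
    - [[0.002,0.03,0],0]
    - [[0.002,0.03,0],0]
    - [[0.002,0.03,0],0]
    - [[0.002,0.03,0],0]
    - [[0.002,0.03,0],0]
    - [[0.002,0.03,0],0]
    - [[0.002,0.03,0],0]
    - [[0,0,0],0]
    - [[0,0,0],0]

```text
time: 7.65
ee_pos: [0.523, -0.3068, 0.0345]
eef_rot: [0.733, 0.681, -0.001, 0.001]
ft_force: [-1.1, -6.4, -2.0]
width: 0.0005
grip_force: 3.1
```

Call:
drive_tool:
  series:
    - [[0.002,0.03,0],0]
    - [[0.002,0.03,0],0]
    - [[0.002,0.03,0],0]
    - [[0.002,0.03,0],0]
    - [[0.002,0.03,0],0]
    - [[0.002,0.03,0],0]
    - [[0.002,0.03,0],0]
    - [[0,0,0],0]
    - [[0,0,0],0]
    - [[0,0,0],0]

```text
time: 8.9
ee_pos: [0.5231, -0.3047, 0.0346]
eef_rot: [0.733, 0.681, -0.001, 0.001]
ft_force: [-1.1, -5.3, -1.8]
width: 0.0007
grip_force: 3.1
```

Call:
drive_tool:
  series:
    - [[0.002,0.03,0],0]
    - [[0.002,0.03,0],0]
    - [[0.002,0.03,0],0]
    - [[0.002,0.03,0],0]
    - [[0.002,0.03,0],0]
    - [[0.002,0.03,0],0]
    - [[0.002,0.03,0],0]
    - [[0,0,0],0]
    - [[0,0,0],0]
    - [[0,0,0],0]

```text
time: 10.15
ee_pos: [0.5233, -0.303, 0.0346]
eef_rot: [0.733, 0.68, -0.001, 0.001]
ft_force: [-1.1, -7.8, -2.7]
width: 0.0005
grip_force: 3.7
```

Call:
drive_tool:
  series:
    - [[0.002,0.03,0],0]
    - [[0.002,0.03,0],0]
    - [[0.002,0.03,0],0]
    - [[0.002,0.03,0],0]
    - [[0,0,0],0]
    - [[0,0,0],0]
    - [[0,0,0],0]
    - [[0,0,0],0]
    - [[0,0,0],0]
    - [[0,0,0],0]

```text
time: 11.4
ee_pos: [0.5231, -0.3029, 0.0346]
eef_rot: [0.733, 0.68, -0.001, 0.001]
ft_force: [0.5, -10.3, -3.3]
width: 0.0006
grip_force: 5.2
```

Call:
drive_tool:
  series:
    - [[0.002,0.03,0],0]
    - [[0.002,0.03,0],0]
    - [[0.002,0.03,0],0]
    - [[0.002,0.03,0],0]
    - [[0.002,0.03,0],0]
    - [[0.002,0.03,0],0]
    - [[0.002,0.03,0],0]
    - [[0.002,0.03,0],0]
    - [[0.002,0.03,0],0]
    - [[0.002,0.03,0],0]

```text
time: 12.65
ee_pos: [0.5226, -0.3027, 0.0347]
eef_rot: [0.734, 0.679, -0.002, 0.002]
ft_force: [-0.2, -19.8, -6.4]
width: 0.0002
grip_force: 9.6
```

Call:
drive_tool:
  series:
    - [[0.001,0.01,0],0]
    - [[0,0,0],0]
    - [[-0.1,-1.0,0],0]
    - [[-0.07,-1.0,0],0]
    - [[0,0,4.7],0]
    - [[0,0,4.7],0]
    - [[0,0,4.7],0]
    - [[0,0,4.7],0]
    - [[0.15,2,0],0]
    - [[0.15,2,0],0]

```text
time: 13.9
ee_pos: [0.5254, -0.2749, 0.2219]
eef_rot: [0.732, 0.681, 0.0, -0.0]
ft_force: [-0.6, 0.4, -0.3]
width: 0.0003
grip_force: 0.0
```

Call:
drive_tool:
  series:
    - [[0.07,0.9,0],0]
    - [[0,0,0],0]
    - [[0,0,0],0]
    - [[0,0,0],0]
    - [[0,0,0],0]
    - [[0,0,0],0]
    - [[0,0,0],0]
    - [[0,0,0],0]
    - [[0,0,0],0]
    - [[0,0,0],0]
  hand: 0.42

```text
time: 15.15
ee_pos: [0.5262, -0.2674, 0.2226]
eef_rot: [0.732, 0.681, 0.0, 0.0]
ft_force: [-0.3, 0.9, -0.5]
width: 0.0501
grip_force: 0.0
```

```bash
cat >> h.py <<'E'
def wrist(name):
    s=r.read_state(); w=shot('wrist',name); q=Ro.from_quat(s['eef_rot']).as_matrix(); M=np.array(w['mount'])
    w['R']=(q@M[:3,:3]).T; w['t']=-w['R']@(q@M[:3,3]+np.array(s['ee_pos'])); np.save(f'pics/{name}.npy',np.array(w,dtype=object)); return s,w
E
python3 - <<'E'
from h import *
s,w=wrist('w2'); print(s['time'],s['ee_pos'],s['width'])
cv2.imwrite('pics/w2b.png',cv2.resize(w['color'][:,:,::-1][0:210,130:390],(780,630-30),interpolation=cv2.INTER_CUBIC))
from fit import *
p=np.load('p.npy'); b=board(p); _,tip,_,bar=lev(p[4],p[5])
for n,X in dict(bar=bar,tip=tip,farL=(.0881,-.055,.057),farR=(.0881,.055,.057),kc=(.0151,0,.08),stop=(.0031,0,.066),bR=(.1453,.075,.012)).items(): print(n,np.round((proj(w,b(X))[0]-[130,0])*[3,600/210],0))
E
```

```text
15.15 [ 0.52621248 -0.26738841  0.22257131] 0.050123239986797304
bar [388. 439.]
tip [388. 201.]
farL [247. 568.]
farR [529. 568.]
kc [388. 393.]
stop [388. 357.]
bR [551. 651.]
```

View pics/w2b.png

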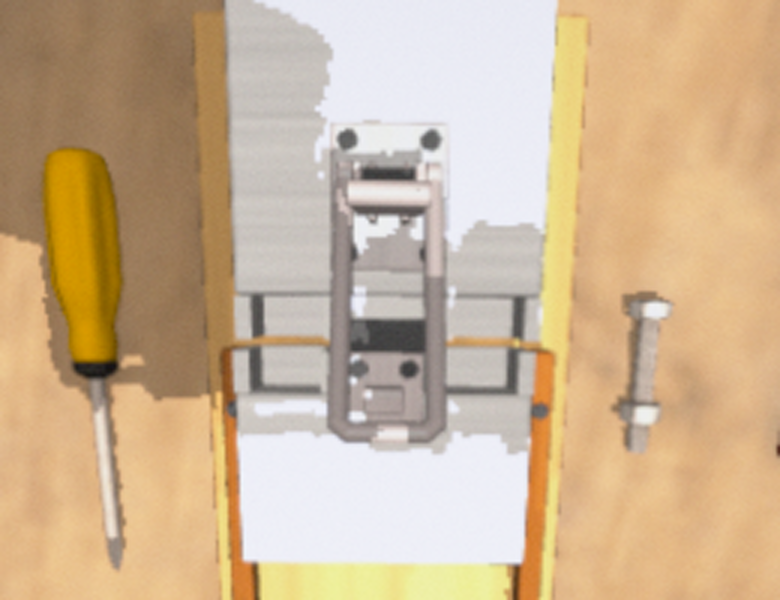

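The wrist view shows the bar at (388,434), about 1 mm from where the model puts it. The keeper's lip is at (384,400) and the block's far edge at row 562. I'll pinch the loop just behind its bar.

Call:
drive_tool:
  series:
    - [[0.1,1.5,0],0]
    - [[0.1,1.5,0],0]
    - [[0.1,1.5,0],0]
    - [[0,0,0],0]
    - [[0,0,-3],0]
    - [[0,0,-3],0]
    - [[0,0,-2.5],0]
    - [[0,0,0],0]
    - [[0,0,0],0]
    - [[0,0,0],0]

```text
time: 16.45
ee_pos: [0.5299, -0.2227, 0.1389]
eef_rot: [0.732, 0.681, 0.0, 0.001]
ft_force: [0.2, 0.6, -0.2]
width: 0.0506
grip_force: 0.0
```

Call:
drive_tool:
  series:
    - [[0,0,0],0]
    - [[0,0,0],0]
    - [[0,0,0],0]
    - [[0,0,0],0]
    - [[0,0,0],0]
    - [[0,0,0],0]
    - [[0,0,0],0]
    - [[0,0,0],0]
    - [[0,0,0],0]
    - [[0,0,0],0]
  hand: 0.75
  newtons: 12

```text
time: 17.7
ee_pos: [0.5292, -0.2224, 0.1376]
eef_rot: [0.732, 0.681, 0.0, 0.0]
ft_force: [-1.7, -1.0, 0.2]
width: 0.0322
grip_force: 12.0
```

Call:
drive_tool:
  series:
    - [[-0.02,-0.25,-0.42],0]
    - [[-0.02,-0.23,-0.43],0]
    - [[-0.01,-0.19,-0.43],0]
    - [[-0.01,-0.17,-0.43],0]
    - [[-0.01,-0.15,-0.49],0]
    - [[-0.01,-0.13,-0.49],0]
    - [[-0.01,-0.09,-0.46],0]
    - [[0,-0.06,-0.46],0]
    - [[0,-0.04,-0.46],0]
    - [[0,-0.02,-0.47],0]

```text
time: 18.95
ee_pos: [0.5283, -0.2356, 0.0918]
eef_rot: [0.732, 0.681, 0.0, -0.0]
ft_force: [-0.8, 0.8, 0.6]
width: 0.032
grip_force: 12.0
```

Call:
drive_tool:
  series:
    - [[0,0,-0.34],0]
    - [[0,0.02,-0.34],0]
    - [[0,0.03,-0.34],0]
    - [[0,0.04,-0.33],0]
    - [[0,0.05,-0.33],0]
    - [[0,0.05,-0.3],0]
    - [[0,0,0],0]
    - [[0,0,0],0]
    - [[0,0,0],0]
    - [[0,0,0],0]

```text
time: 20.2
ee_pos: [0.5283, -0.2338, 0.0724]
eef_rot: [0.732, 0.681, 0.0, 0.0]
ft_force: [-1.0, -0.1, 0.0]
width: 0.032
grip_force: 12.0
```

```bash
python3 - <<'E'
from h import *
c=shot('side','s2'); b=c['color'][:,:,::-1]
cv2.imwrite('pics/s2b.png',cv2.resize(b[140:250,220:340],None,fx=5.4,fy=5.4,interpolation=cv2.INTER_CUBIC))
E
```

```text
(no output)
```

View pics/s2b.png

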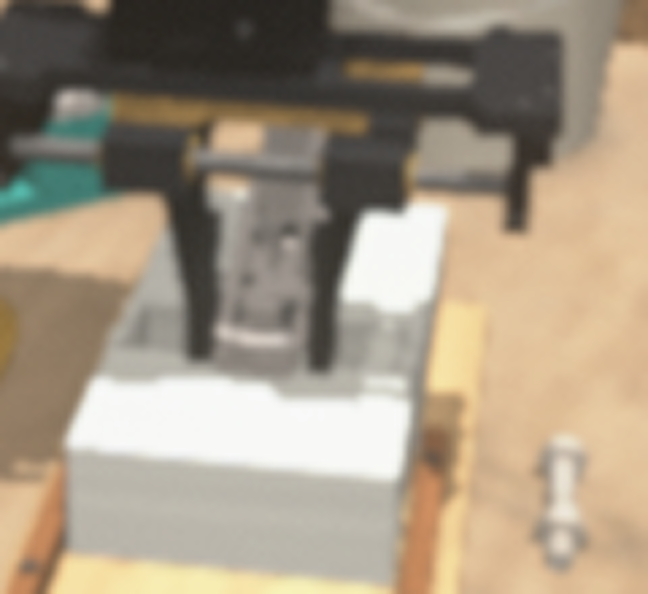

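The bar at (255,338) is down in front of the keeper, with the loop held evenly between the fingers. Next I draw it back.

Call:
drive_tool:
  series:
    - [[0.01,0.12,0],0]
    - [[0.01,0.12,0],0]
    - [[0.01,0.12,0],0]
    - [[0.01,0.12,0],0]
    - [[0.01,0.12,0],0]
    - [[0.01,0.12,0],0]
    - [[0,0.12,0],0]
    - [[0,0,0],0]
    - [[0,0,0],0]
    - [[0,0,0],0]

```text
time: 21.5
ee_pos: [0.529, -0.2252, 0.0724]
eef_rot: [0.732, 0.681, 0.0, -0.0]
ft_force: [-0.9, -2.4, -0.3]
width: 0.0319
grip_force: 12.0
```

Call:
drive_tool:
  series:
    - [[0.01,0.08,0],0]
    - [[0.01,0.08,0],0]
    - [[0,0.08,0],0]
    - [[0,0.08,0],0]
    - [[0,0,0],0]
    - [[0,0,0],0]
    - [[0,0,0],0]
    - [[0,0,0],0]
    - [[0,0,0],0]
    - [[0,0,0],0]

```text
time: 22.75
ee_pos: [0.529, -0.2235, 0.0724]
eef_rot: [0.732, 0.681, -0.0, 0.001]
ft_force: [-0.3, -7.0, -1.2]
width: 0.0317
grip_force: 12.0
```

Call:
drive_tool:
  series:
    - [[0,0.08,0],0]
    - [[0,0.08,0],0]
    - [[0,0,0],0]
    - [[0,0,0],0]
    - [[0,0,0],0]
    - [[0,0,0],0]
    - [[0,0,0],0]
    - [[0,0,0],0]
    - [[0,0,0],0]
    - [[0,0,0],0]

```text
time: 24.0
ee_pos: [0.529, -0.2233, 0.0725]
eef_rot: [0.733, 0.68, -0.001, 0.001]
ft_force: [1.2, -11.8, -2.8]
width: 0.0323
grip_force: 12.0
```

Call:
drive_tool:
  series:
    - [[0,-0.1,0],0]
    - [[0,-0.1,0],0]
    - [[0,-0.1,0],0]
    - [[0,0,0],0]
    - [[0,0,0],0]
    - [[0,0,0],0]
    - [[0,0,0],0]
    - [[0,0,0],0]
    - [[0,0,0],0]
    - [[0,0,0],0]

```text
time: 25.25
ee_pos: [0.5291, -0.2236, 0.0724]
eef_rot: [0.732, 0.681, 0.0, -0.0]
ft_force: [-1.8, -4.0, -0.4]
width: 0.0319
grip_force: 12.0
```

Call:
drive_tool:
  series:
    - [[0,0,0],0]
    - [[0,0,0],0]
    - [[0,0,0],0]
    - [[0,0,0],0]
    - [[0,0,3],0]
    - [[0,0,4],0]
    - [[0,0,5],0]
    - [[0,0,0],0]
    - [[0,0,0],0]
    - [[0,0,0],0]
  hand: 0.42

```text
time: 26.5
ee_pos: [0.5285, -0.2234, 0.191]
eef_rot: [0.732, 0.681, -0.0, -0.001]
ft_force: [0.0, 0.4, -0.3]
width: 0.0504
grip_force: 0.0
```

```bash
python3 - <<'E'
from h import *
c=shot('side','s3'); b=c['color'][:,:,::-1]
s,w=wrist('w3'); a=w['color'][:,:,::-1]
B=cv2.resize(b[140:250,230:320],(490,600),interpolation=cv2.INTER_CUBIC); A=cv2.resize(a[0:384,180:340],(250,600),interpolation=cv2.INTER_CUBIC)
cv2.imwrite('pics/s3b.png',np.hstack([B,A])); print(s['ee_pos'])
E
```

```text
[ 0.52854239 -0.2233819   0.19114047]
```

View pics/s3b.png

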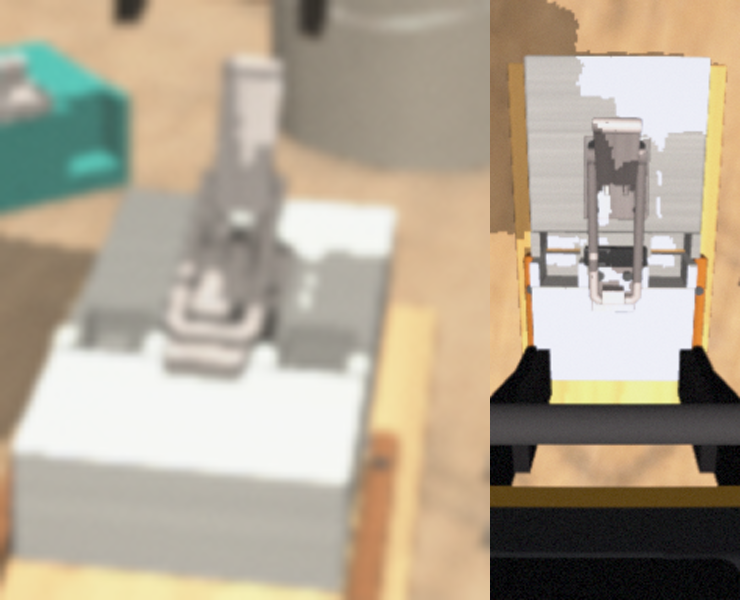

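The loop lies round the keeper with its bar behind it, at (215,335) in the left half. The lever end is at (253,62) in the left half and (617,122) in the right half. I'll use those two views to get the lever angle.

```bash
python3 - <<'E'
from fit import *
w=load('w3'); s3=load('s3'); p=np.load('p.npy'); b=board(p)
us,uw=np.array([276.5,151.4]),np.array([261.3,78])
X=tri([ray(s3,us),ray(w,uw)]); R=Ro.from_euler('z',-p[2]).as_matrix(); print(X,'board',R@(X-[p[0],p[1],0]))
for q in(.7,.8,.9,1.,1.1): print(q,lev(q,0)[1],proj(s3,b(lev(q,0)[1]))[0]-us,proj(w,b(lev(q,0)[1]-[.0012,0,0]))[0]-uw)
E
```

```text
[ 0.53657275 -0.12632048  0.12994406] board [-0.07933507  0.00041453  0.12994406]
0.7 [-0.09226647  0.          0.11906023] [0.33200879 2.67303077] [ -0.59659563 -19.20656533]
0.8 [-0.08745697  0.          0.12304973] [0.13483845 1.71202337] [ -0.59442998 -12.87274443]
0.9 [-0.0822732   0.          0.12653915] [-0.09485423  1.03186976] [-0.59506792 -5.72954454]
1.0 [-0.07676698  0.          0.12949362] [-0.35553547  0.64542035] [-0.5986013   2.11405909]
1.1 [-0.0709933   0.          0.13188363] [-0.64528769  0.56312469] [-0.60504141 10.52380093]
```

Call:
drive_tool:
  series:
    - [[0.1,1.5,0],0]
    - [[0.1,1.5,0],0]
    - [[0.1,1.5,0],0]
    - [[0.1,1.5,0],0]
    - [[0.1,1.2,0],0]
    - [[0,0,0],0]
    - [[0,0,0],0]
    - [[0,0,0],0]
    - [[0,0,0],0]
    - [[0,0,0],0]
  hand: 1

```text
time: 27.85
ee_pos: [0.5341, -0.1518, 0.1924]
eef_rot: [0.732, 0.681, 0.0, 0.0]
ft_force: [-0.4, 0.4, 0.9]
width: 0.0004
grip_force: 0.0
```

Call:
drive_tool:
  series:
    - [[0,0,-2.2],0]
    - [[0,0,-2.2],0]
    - [[0,0,-2.0],0]
    - [[0,0,0],0]
    - [[0,0,0],0]
    - [[0.01,0.2,0],0]
    - [[0.01,0.2,0],0]
    - [[0.02,0.2,0],0]
    - [[0,0,0],0]
    - [[0,0,0],0]

```text
time: 29.1
ee_pos: [0.5345, -0.1456, 0.1284]
eef_rot: [0.732, 0.681, 0.0, 0.0]
ft_force: [-0.1, -0.1, 0.5]
width: 0.0006
grip_force: 0.0
```

Call:
drive_tool:
  series:
    - [[0.01,0.19,-0.09],0]
    - [[0.01,0.19,-0.09],0]
    - [[0.01,0.19,-0.11],0]
    - [[0.02,0.19,-0.11],0]
    - [[0.01,0.18,-0.12],0]
    - [[0.01,0.18,-0.12],0]
    - [[0.02,0.18,-0.13],0]
    - [[0.01,0.16,-0.14],0]
    - [[0,0,0],0]
    - [[0,0,0],0]

```text
time: 30.35
ee_pos: [0.5355, -0.1308, 0.1192]
eef_rot: [0.732, 0.681, 0.0, -0.0]
ft_force: [0.6, -0.7, 1.2]
width: 0.0007
grip_force: 0.8
```

Call:
drive_tool:
  series:
    - [[0.01,0.15,-0.16],0]
    - [[0.01,0.14,-0.18],0]
    - [[0.01,0.14,-0.18],0]
    - [[0.01,0.14,-0.18],0]
    - [[0.01,0.13,-0.18],0]
    - [[0.01,0.13,-0.2],0]
    - [[0.01,0.13,-0.2],0]
    - [[0,0.12,-0.2],0]
    - [[0,0.12,-0.2],0]
    - [[0,0,0],0]

```text
time: 31.6
ee_pos: [0.5359, -0.119, 0.1021]
eef_rot: [0.732, 0.681, -0.0, -0.0]
ft_force: [0.2, 0.1, 0.4]
width: 0.0004
grip_force: 0.4
```

Call:
drive_tool:
  series:
    - [[0.01,0.06,-0.15],0]
    - [[0,0.06,-0.15],0]
    - [[0.01,0.06,-0.15],0]
    - [[0,0.05,-0.15],0]
    - [[0,0,0],0]
    - [[0,0,0],0]
    - [[0,0,0],0]
    - [[0,0,0],0]
    - [[0,0,0],0]
    - [[0,0,0],0]

```text
time: 32.85
ee_pos: [0.5364, -0.1167, 0.0965]
eef_rot: [0.732, 0.681, 0.0, 0.0]
ft_force: [1.0, -0.5, -0.2]
width: 0.0002
grip_force: 0.0
```

```bash
python3 - <<'E'
from h import *
c=shot('side','s4'); b=c['color'][:,:,::-1]
B=cv2.resize(b[140:250,230:320],(490,600),interpolation=cv2.INTER_CUBIC)
cv2.imwrite('pics/s4b.png',B)
E
```

```text
(no output)
```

View pics/s4b.png

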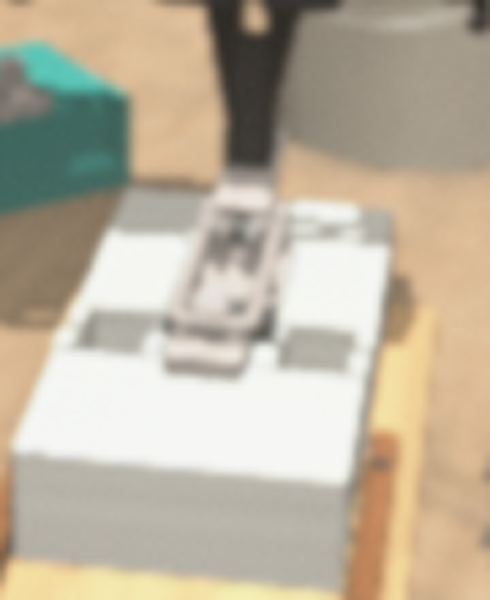

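The lever is down and the bar at (215,325) still sits level at the keeper. An uncaught loop would have lifted by about 0.7 rad. I press on down to shut.

Call:
drive_tool:
  series:
    - [[0,0.02,-0.1],0]
    - [[0,0.02,-0.1],0]
    - [[0,0.02,-0.1],0]
    - [[0,0.02,-0.1],0]
    - [[0,0.02,-0.1],0]
    - [[0,0,-0.1],0]
    - [[0,0,-0.05],0]
    - [[0,0,0],0]
    - [[0,0,0],0]
    - [[0,0,0],0]

```text
time: 34.15
ee_pos: [0.5364, -0.1157, 0.09]
eef_rot: [0.732, 0.681, 0.0, 0.0]
ft_force: [-0.4, 0.7, 0.5]
width: 0.0004
grip_force: 0.0
```

```bash
python3 - <<'E'
from fit import *
s4=load('s4'); b=board(np.load('p.npy'))
f=lambda X:(proj(s4,b(X))[0]-[230,140])*[490/90,600/110]
for n,X in dict(barhook=(.0216,0,.074),barontop=(.0216,0,.083),foot_front=(.0316,0,.066),liptop=(.0196,0,.08),tip_q0=(-.112,0,.081),tip_q15=(-.110,0,.090)).items(): print(n,np.round(f(X)))
E
```

```text
barhook [213. 320.]
barontop [213. 296.]
foot_front [208. 354.]
liptop [214. 301.]
tip_q0 [257. 149.]
tip_q15 [257. 129.]
```

Call:
drive_tool:
  series:
    - [[0,0,-0.06],0]
    - [[0,0,-0.06],0]
    - [[0,0,-0.06],0]
    - [[0,0,-0.06],0]
    - [[0,0,-0.06],0]
    - [[0,0,0],0]
    - [[0,0,0],0]
    - [[0,0,0],0]
    - [[0,0,0],0]
    - [[0,0,0],0]

```text
time: 35.4
ee_pos: [0.5366, -0.1157, 0.0892]
eef_rot: [0.732, 0.681, -0.0, 0.001]
ft_force: [-9.9, 1.7, 23.7]
width: 0.0003
grip_force: 12.0
```

Call:
drive_tool:
  series:
    - [[0,0,0.3],0]
    - [[0,0,1],0]
    - [[0,0,3],0]
    - [[0,0,4],0]
    - [[0,0,4],0]
    - [[0,0,0],0]
    - [[0,-2.5,0],0]
    - [[0,-2.5,0],0]
    - [[0,-2,0],0]
    - [[0,0,0],0]

```text
time: 36.65
ee_pos: [0.5359, -0.1871, 0.2093]
eef_rot: [0.733, 0.68, -0.0, -0.0]
ft_force: [0.6, 0.5, 0.6]
width: 0.0003
grip_force: 0.0
```

```bash
python3 - <<'E'
from fit import *
s5=shot('side','s5'); s,w=wrist('w5'); b=board(np.load('p.npy')); print(s['time'],s['ee_pos'],s['ft_force'])
B=cv2.resize(s5['color'][:,:,::-1][150:220,240:310],(500,500),interpolation=cv2.INTER_CUBIC); A=cv2.resize(w['color'][:,:,::-1][0:250,190:330],(280,500),interpolation=cv2.INTER_CUBIC)
cv2.imwrite('pics/s5b.png',np.hstack([B,A]))
f=lambda X:(proj(s5,b(X))[0]-[240,150])*500/70
g=lambda X:(proj(w,b(np.array(X)-[.0012,0,0]))[0]-[190,0])*2+[500,0]
for n,X in dict(barhook=(.0216,0,.074),barontop=(.0216,0,.083),liptop=(.0196,0,.08),tip_q0=lev(0,0)[1],tip_q10=lev(.1,0)[1],tip_q20=lev(.2,0)[1],stop=(.0031,0,.066)).items(): print(n,np.round(f(X)),np.round(g(X)))
E
```

```text
36.7 [ 0.5362365  -0.18557904  0.20950464] [-0.07406655  0.85490441  0.0791764 ]
barhook [207. 347.] [631. 441.]
barontop [208. 316.] [631. 447.]
liptop [209. 323.] [631. 441.]
tip_q0 [266. 123.] [630. 179.]
tip_q10 [266. 106.] [630. 181.]
tip_q20 [266.  89.] [630. 184.]
stop [216. 342.] [631. 403.]
```

View pics/s5b.png

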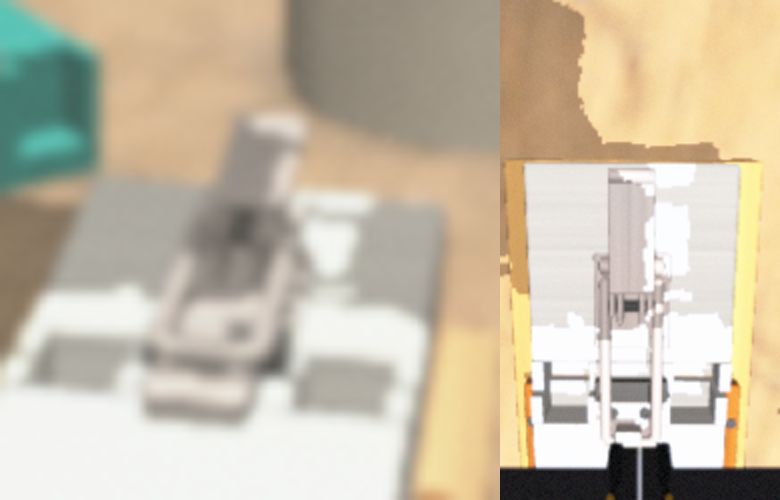

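The lever lies shut, with its end at (272,122) against a prediction of 123 for shut. The bar at (205,350) matches the hooked position (207,347) and not the on-top position (316). The gripper is clear, so I'm handing in.

```bash
python3 -c "
from bench import r
print(r.close_job())"
```

```text
the job is handed in; nothing more can be done
None
```

I handed the job in at about 37 s, and the hand-in gave no pass/fail result: the block was pushed home with about 20 N, the loop is hooked behind the keeper and the lever is pressed shut; loop tension was inferred from the geometry, not measured.

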